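Slide the mould carriage to its station and press its D-spindle down with the knob

ROBOT

A 6-joint arm with a two-finger parallel gripper is mounted at the origin on the work surface. World frame = base frame: x ahead of the robot, y to its left, z up, the work surface at z = 0. Lengths are in mm, angles in rad, forces in N, time in s.
With the tool pointing down it reaches from about 350 to 875 mm from the base axis. Payload 4.2 kg.
Tool frame: the origin (TCP) lies at the very end of the fingers, on their centre line; the grasp point (between the pads) lies 19 mm behind it; z points along the fingers, y is the line along which they close (so a half turn about z gives the same grasp; the last joint's range is limited). The gripper opens to 85 mm and grips with 20 to 120 N. Pads are 22 mm wide; open, the fingers measure 114 mm over their backs; the gripper's body (76 mm by 85 mm) begins 54 mm behind the grasp point. The pads swing forward as they close: fully open they stand 13 mm farther back than shut.
Start: joints at [-0.994, 0.385, 0.008, 0, -1.194, -0.259], TCP at [195.314, -593.676, 201.912] pointing down, gripper open.
Joint ranges: [-3.14, 3.14], [-1.21, 2.06], [-1.07, 1.41], [-3.16, 2.05], [-2.99, -0.16], [-3.1, 3.1]. Speed limits (rad/s): [2.79, 2.79, 3.14, 3.14, 3.14, 3.14].

INTERFACE

Orientations are given as a unit quaternion [x, y, z, w].
In Python, from bench import arm gives the robot as it stands. The module is installed in compiled form; this text tells all that it offers.
- The arm moves only by the tool drive_tool, never from a script. Its argument "targets" is a list of rows, each a list of 5 numbers: the closure, from -1 (fully open) to 1 (shut), then the shift along the tool's x, y, z in mm, then the turn about the tool's z in degrees. In form: [[grip, tx, ty, tz, roll], ...]. A call has 1 to 12 rows; each row is the pose to reach, as a shift and turn from the pose commanded when the call began, along the tool's axes at that moment; what a row does not reach only later rows make up. A row lasts 1/10 s, in which the tool goes at most 50 mm and 8.59 degrees, less where a joint would pass 70% of its speed; a pose out of reach is approached as far as the arm can. A call with a gripper value outside its range is refused whole. The fingers move at their own pace and stop on an object; the grip force is fixed at half the most. Time passes only in rows, so rows that repeat a pose let the fingers close. It gives the time, the measured TCP pose, the force, the opening and the grip force at its end, in the units of the state.
- arm.read_state(): the state, without advancing time (a new reading comes with each control period).
- arm.get_image(name): name is "scene" or "side" or "wrist"; returns the picture (384x512x3 uint8, blue, green, red); there is no depth.
- arm.camera_params(name): a dict with "fov_y" (degrees; the focal length in pixels is half the picture's height over the tangent of half this angle, whatever the lens; pixels are square), "cx", "cy" (the principal point, pixels), "D" ([k1, k2, p1, p2, k3] as OpenCV has them; the pictures are not rectified), "rvec" (rotation vector, rad) and "tvec" (3), from world to camera coordinates, as OpenCV has them; the wrist camera has in their place "tool_from_camera" (4x4, takes a point from camera to tool coordinates, whose origin is the TCP and whose axes are the flange's). Camera axes: x right, y down, z forward; pixel columns grow to the right and rows downward; lengths in mm; the calibration is good to about 2 mm. A picture is of the moment at which its call begins: read the wrist's pose just before it. camera_params takes no time and is no camera call.
- arm.job_done(): hands the job in; it is judged then, once.
The state is a dict: "clock": time; "joints": joint angles; "joint_vel": joint speeds; "joint_efforts": joint torques, N m; "position": TCP position; "ee_rot": TCP orientation; "contact_force": force on the tool from outside, world axes, zero at the start; "wrist_torque": the same for the moment, N m; "gripper_width": finger opening in mm; "grasp_force": force on a finger pad.
Only numpy, scipy, OpenCV 4.12 (cv2) and the standard library are available. Lean on these libraries where they do the work, as an engineer would, in place of code of your own. Each camera call takes 0.05 s, during which the arm holds its last target. There are 200 camera calls.

TASK

Push the mould carriage along its rail until it clicks into the station detent. Then pick up the black bar-grip knob with the pointer nose, turn it to match the D-shaped spindle on the carriage, push it fully onto the spindle and press the spindle right down so the casting lifts out of the mould. Finish while still gripping the knob and holding the spindle down, with the carriage still in the detent and the other things on the bench left where they were.

Things in the scene. Friction and masses are not known exactly. Their poses are not given: they have to be found in the camera images.
- carriage (a joint): slide of the mould carriage along its rail, m, 0 to 0.200; starts at 0 to 0.06, grows along +y of push_plate. Station detent (sprung ball between two rollers) at 0.160. Sliding drags with 2 N plus 12 N per m/s; the detent takes about 6 N to enter, draws the carriage in from about 5 mm either side and can be overrun.
- push_plate (a point): rear face of the carriage's upright push plate, centre of its top edge, 90 mm above the bench. Its y axis is level, points into the plate and is the direction of travel; z up. Push plate 60 mm wide, 10 mm thick, rising 50 mm from the top (40 mm above the bench) of the aluminium carriage, which is 92 mm wide, 220 mm long.
- mould_top (a point): on the carriage: centre of the open white plaster mould (80 mm across the rail, 66 mm along it) at the height of its rim, 88 mm above the bench. Axes as push_plate. It lies 72 mm ahead of the push plate's rear face, with a 27 mm gap between plate and mould; the spindle stands 108 mm further ahead.
- shaft_top (a point): top end, on the axis, of the upright steel D spindle on the carriage; 80 mm above the bench if not pressed. 20 mm in diameter, one flat 4 mm from the axis facing this point's +x; z up. Stands 32 mm above a 38 mm round boss; its top edge is bevelled 1.5 mm. It starts at any heading within 0.4 rad of the rail's and turns only against 0.5 N m. Moves with carriage and spindle.
- spindle (a joint): how far the spindle is pressed down, m: 0 up, 0.008 hard on its stop; a spring pushes back with 2.4 N at first, 12 N at the stop. The casting in the mould rises by the same amount.
- knob: loose black press knob standing upright on the bench; origin at the centre of its underside, z up, x towards its pointer nose. Round skirt 54 mm in diameter, 24 mm high, a bar grip on top. Blind D bore from below, 20 mm deep, 22 mm in diameter, its flat 5 mm from the axis on the nose (+x) side: the nose must point the way the spindle's flat faces. About 90 g.
- knob_bar (a point): middle of the knob's upright bar grip, on the knob's axis 39 mm above its underside, axes as knob. Bar 48 mm long (x), 14 mm thick (y), from 24 to 54 mm above the underside; a thin nose (6 mm) runs out to x = 37 mm, a white line lies on top on the nose side.
- rail: the fixed steel rail on the bench, 90 mm wide, 460 mm long along its y; origin under its centre. A 42 mm tall aluminium detent bracket stands beside it on its +x side, 60 mm along +y from the centre.
- cap: bystander: black plain round knob without bar or nose, 52 mm in diameter, 46 mm high; origin under its centre
- figurine: bystander: white plaster figurine, 85 mm high, 48 mm foot; origin under its centre
- jar: bystander: amber jar, 68 mm in diameter, 95 mm high; origin under its centre
- can: bystander: metal can, 74 mm in diameter, 110 mm high; origin under its centre
- cup: bystander: orange cup, 76 mm in diameter, 85 mm high; origin under its centre
- brush: bystander: brush lying on the bench near the robot, low; origin under its middle
- mouldhalf: bystander: loose plaster mould half, 100 x 85 x 45 mm, open on top; origin under its centre
Not all that is in view belongs to the job. Leave any blue look-alike of the knob alone.

How it is judged:
By the outcome, as a careful person would: the job done as asked, in the order asked, and still so for the second after the job is handed in, while the arm keeps its last pose, push and grip.
It also fails if it takes over 58 s, if anything falls off the work surface, if the arm or the gripper's body presses on something with over 40 N, if the wrist force passes 120 N, or if a joint passes its speed limit or range.

## Working session

There is one attempt and no reset: what is moved stays moved. The work goes in short steps, Python scripts to look and compute and a tool call to move; the robot and the scene stay as the last step left them, time stands still between calls to the robot, and variables do not carry over. Pictures are saved under pics/ and viewed, at most 10 in all, crops included, and the job is handed in when it is done.

Besides the shell and the picture viewer there is one more tool, called after "Call:" as name(argument=value, ...) on one line, values as JSON. drive_tool: Moves the arm, as the interface text tells. Its arguments: {"type":"object","properties":{"targets":{"type":"array","items":{"type":"array","items":{"type":"number"}}}},"required":["targets"]}

```bash
mkdir -p pics
cat > h.py <<'E'
import numpy as np, cv2
from bench import arm
from scipy.spatial.transform import Rotation as R
def cam(name, st=None):
    p=arm.camera_params(name); f=192/np.tan(np.radians(p["fov_y"]/2))
    K=np.array([[f,0,p["cx"]],[0,f,p["cy"]],[0,0,1]]); D=np.array(p["D"],float)
    if name=="wrist":
        T=np.eye(4); T[:3,:3]=R.from_quat(st["ee_rot"]).as_matrix(); T[:3,3]=st["position"]
        C=T@np.array(p["tool_from_camera"]); Rc,o=C[:3,:3],C[:3,3]
    else:
        Rw=cv2.Rodrigues(np.array(p["rvec"],float))[0]; Rc=Rw.T; o=-Rc@np.array(p["tvec"],float).ravel()
    return K,D,Rc,o
def ray(c,uv):
    K,D,Rc,o=c
    n=cv2.undistortPoints(np.array(uv,float).reshape(-1,1,2),K,D).reshape(-1,2)
    return o,(Rc@np.c_[n,np.ones(len(n))].T).T
def onz(c,uv,z):
    o,d=ray(c,uv); return o+d*((z-o[2])/d[:,2])[:,None]
def proj(c,P):
    K,D,Rc,o=c; r=cv2.Rodrigues(Rc.T)[0]
    return cv2.projectPoints(np.array(P,float).reshape(-1,1,3),r,-Rc.T@o,K,D)[0].reshape(-1,2)
def snap(name,tag):
    st=arm.read_state(); im=np.ascontiguousarray(arm.get_image(name)); cv2.imwrite(f"pics/{tag}.png",im); return im,cam(name,st),st
E
python3 - <<'E'
from h import *
a,c1,s=snap("scene","s0"); b,c2,_=snap("side","d0"); w,c3,_=snap("wrist","w0")
cv2.imwrite("pics/s0b.png",cv2.resize(a,(784,588),interpolation=cv2.INTER_CUBIC));cv2.imwrite("pics/d0b.png",cv2.resize(b,(784,588),interpolation=cv2.INTER_CUBIC))
print(s); print(c1[3],c2[3],c3[3],R.from_quat(s["ee_rot"]).as_matrix())
print(arm.camera_params("wrist"))
E
```

```text
{'clock': 0.0, 'joints': array([-9.94409696e-01,  3.85579044e-01,  6.64162308e-03, -5.27163128e-04,
       -1.19401911e+00, -2.58606369e-01]), 'joint_vel': array([-1.24517681e-03, -1.61426606e-03,  3.64559446e-05,  1.33272980e-03,
       -4.78876561e-04,  6.62025812e-04]), 'joint_efforts': array([ 1.52222980e-03, -3.92284584e+01,  1.88406909e+01,  4.18631002e+00,
       -4.56686728e-03, -2.11948816e-06]), 'position': array([ 195.1104456 , -593.08030717,  200.81009678]), 'ee_rot': array([-1.58126300e-01,  9.87418273e-01,  1.08666376e-03, -2.14007026e-04]), 'contact_force': array([-0.14317997,  0.58601549, -0.88665018]), 'wrist_torque': array([ 0.00662198, -0.02608585,  0.00227098]), 'grasp_force': 0.0, 'gripper_width': 85.66741231398603}
[1145.22948967  164.49367755 1133.48948788] [350.67038228 794.57649671 543.364359  ] [ 126.98638577 -617.03157888  372.92546583] [[-9.49992055e-01 -3.12273131e-01 -7.66289136e-04]
 [-3.12274061e-01  9.49989785e-01  2.07830303e-03]
 [ 7.89686563e-05  2.21366359e-03 -9.99997547e-01]]
{'fov_y': 61.9608128162994, 'cx': 262.389580085703, 'cy': 195.2064897071505, 'D': array([-0.08614262,  0.        ,  0.        ,  0.        ,  0.        ]), 'tool_from_camera': array([[ 2.13978602e-04, -9.59715573e-01, -2.80973260e-01,
         7.22347487e+01],
       [ 9.99999197e-01, -1.45626412e-04,  1.25897520e-03,
        -1.04240824e+00],
       [-1.24917523e-03, -2.80973303e-01,  9.59714771e-01,
        -1.72002319e+02],
       [ 0.00000000e+00,  0.00000000e+00,  0.00000000e+00,
         1.00000000e+00]])}
```

View pics/s0b.png

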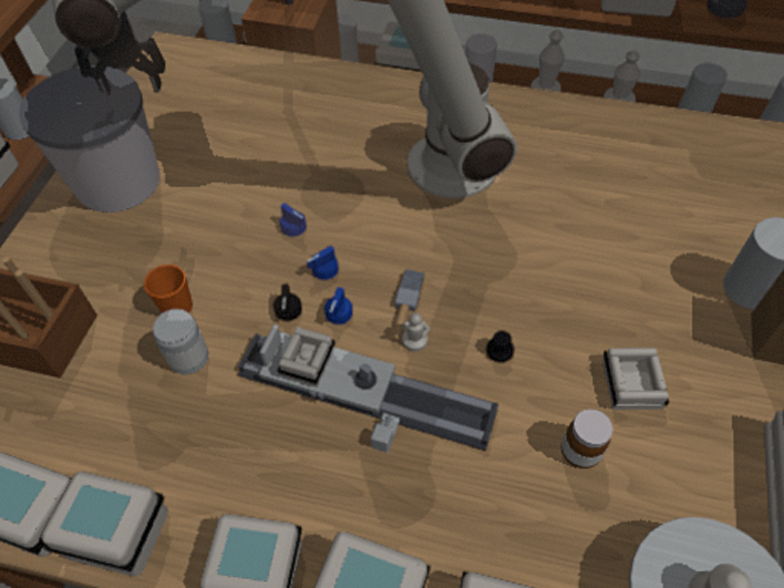

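View pics/d0b.png

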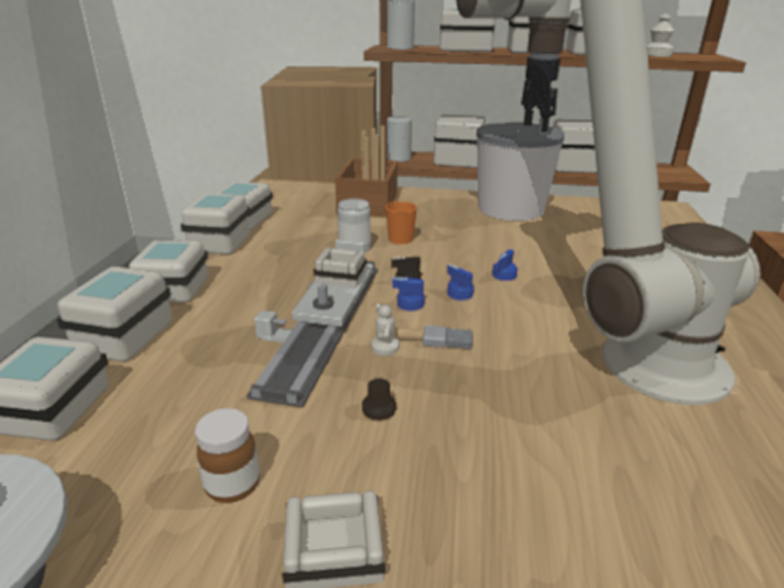

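The scene picture (784x588) shows the black knob at (288,303), the blue look-alikes, the carriage with push plate at (270,345), mould at (305,355) and spindle at (366,375), the rail running from (245,360) to (490,425), and the cap at (500,345).

Run:
```python
from h import *
k=512/784
c=cam("scene")
def P(u,v,z): return onz(c,[[u*k,v*k]],z)[0].round(0)
print("knob",P(288,309,12),"bar top",P(286,289,54))
print("spindle top",P(366,369,80))
print("plate top L/R",P(276,328,90),P(264,352,90))
print("mould rim corners",[P(*q,88) for q in [(293,330),(334,342),(322,372),(280,357)]])
print("carriage corners z40",P(394,378,40),P(380,410,40))
print("rail ends",P(496,402,30),P(489,440,30),P(241,372,10))
for n,q in dict(bl1=(340,310,20),bl2=(325,265,20),can=(180,325,110),cap=(500,352,10),fig=(414,340,10)).items(): print(n,P(*q))
```

```text
knob [ 461. -225.   12.] bar top [ 445. -228.   54.]
spindle top [588. -34.  80.]
plate top L/R [ 551. -205.   90.] [ 602. -209.   90.]
mould rim corners [array([ 547., -176.,   88.]), array([ 554., -100.,   88.]), array([ 615., -102.,   88.]), array([ 604., -180.,   88.])]
carriage corners z40 [573.  10.  40.] [638.   2.  40.]
rail ends [572. 189.  30.] [643. 189.  30.] [ 609. -264.   10.]
bl1 [ 446. -126.   20.]
bl2 [ 350. -185.   20.]
can [ 595. -360.  110.]
cap [460. 181.  10.]
fig [472.  23.  10.]
```

Call:
drive_tool(targets=[[1, -16, 11, -8, 1], [1, -50, 34, -25, 3], [1, -90, 61, -50, 5], [1, -132, 89, -75, 7], [1, -174, 117, -100, 9], [1, -216, 146, -100, 11], [1, -258, 174, -100, 13], [1, -300, 202, -100, 15], [1, -340, 230, -100, 17], [1, -375, 253, -100, 18], [1, -400, 270, -100, 18], [1, -412, 278, -100, 18]])

```text
clock: 1.35
position: [501.3, -198.1, 301.3]
ee_rot: [-0.004, 1.0, 0.0, -0.0]
contact_force: [-0.5, -0.2, -0.0]
gripper_width: -0.4
grasp_force: 0.0
```

Run:
```python
from h import *
w,c,s=snap("wrist","w1"); cv2.imwrite("pics/w1b.png",cv2.resize(w,(784,588),interpolation=cv2.INTER_CUBIC))
print(s["clock"],s["position"].round(1),s["joints"].round(3),s["contact_force"].round(1),s["gripper_width"]); print(R.from_quat(s["ee_rot"]).as_matrix().round(3))
```

```text
1.35 [ 501.3 -198.1  301.3] [-7.600e-02  1.820e-01 -2.700e-02 -1.000e-03 -1.362e+00 -1.488e+00] [-0.5 -0.2 -0. ] -0.35503956933052305
[[-1.    -0.007 -0.001]
 [-0.007  1.     0.001]
 [ 0.001  0.001 -1.   ]]
```

View pics/w1b.png

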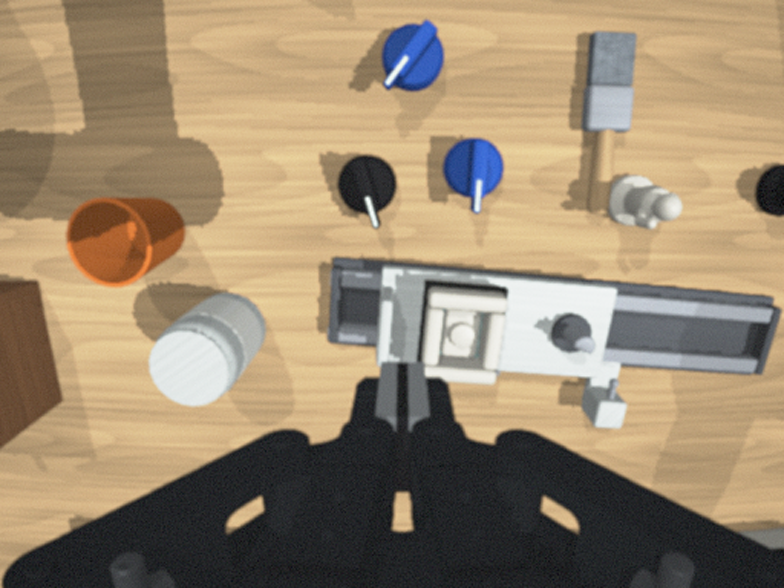

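The wrist picture (784x588) shows the black knob at (368,183), its nose pointing down to (377,227), i.e. to +x. The carriage has its plate at u≈385, the mould at (465,335) and the spindle base/top at (572,330)/(585,345). The rail's upper edge runs (333,258)–(777,297).

Run:
```python
from h import *
k=512/784
s=arm.read_state(); c=cam("wrist",s); w=cv2.imread("pics/w1.png")
def P(u,v,z): return onz(c,[[u*k,v*k]],z)[0]
a,b=P(333,258,25),P(777,297,25); d=(b-a)[:2]; print("rail",a,b,np.linalg.norm(d),"yaw of y",np.degrees(np.arctan2(-d[0],d[1])))
a,b=P(331,341,25),P(763,374,25); d=(b-a)[:2]; print("rail",a,b,np.linalg.norm(d),np.degrees(np.arctan2(-d[0],d[1])))
for z in (40,80,90): print("spindle top",z,P(585,344,z))
print("plate",P(382,268,90),P(394,268,90),P(382,268,40),"mould corners",[P(*q,88).round() for q in [(425,282),(507,288),(497,384),(424,378)]],"car front",P(616,290,40),P(611,376,40))
# knob
g=w.max(2); m=((g<60)*255).astype(np.uint8); m[:, :200]=0; m[:95]=0; m[150:]=0; m[:,275:]=0
n,l,st,ce=cv2.connectedComponentsWithStats(m); i=1+st[1:,4].argmax(); print(st[i]/k,ce[i]/k)
wl=((w.min(2)>130)&(np.ptp(w.astype(int),axis=2)<40)).astype(np.uint8); wl[:, :225]=0; wl[:,:][:110]=0; wl[152:]=0; wl[:,255:]=0
v,u=np.nonzero(wl); print(len(u),u.min()/k,u.max()/k,v.min()/k,v.max()/k)
vx,vy,x0,y0=cv2.fitLine(np.c_[u,v].astype(np.float32),cv2.DIST_L2,0,.01,.01).ravel()
t=(np.c_[u,v]-[x0,y0])@[vx,vy]
A=onz(c,[[x0+vx*t.min(),y0+vy*t.min()]],54)[0];B=onz(c,[[x0+vx*t.max(),y0+vy*t.max()]],54)[0]
print("line",A,B,np.linalg.norm(A-B),np.degrees(np.arctan2(*(B-A)[[1,0]])))
```

```text
rail [ 521.41263189 -262.52008407   25.        ] [555.98733112 181.38358608  25.        ] 445.24810859144316 yaw of y -4.453653131710754
rail [ 604.15950344 -267.11320342   25.        ] [640.92287553 185.62492155  25.        ] 454.2283074912841 -4.642362707715829
spindle top 40 [600.1903966  -21.78387685  40.        ]
spindle top 80 [584.47213511 -38.23720909  80.        ]
spindle top 90 [580.54256974 -42.35054215  90.        ]
plate [ 516.06915047 -214.38455285   90.        ] [ 516.00258601 -204.77586099   90.        ] [ 527.30402699 -216.26610891   40.        ] mould corners [array([ 528., -180.,   88.]), array([ 532., -112.,   88.]), array([ 619., -115.,   88.]), array([ 613., -179.,   88.])] car front [546.23795135   1.73039366  40.        ] [634.02539069   8.74008786  40.        ]
[ 338.40625  156.1875    56.65625   56.65625 1488.375  ] [365.89155736 182.41882073]
82 364.43750000000006 376.68750000000006 196.00000000000003 226.62500000000003
line [ 461.95454784 -228.83782083   54.        ] [ 488.19077553 -221.14868172   54.        ] 27.33976049156482 16.334454733279973
```

Call:
drive_tool(targets=[[1, -10, -10, 20, 1], [1, -30, -30, 50, 3], [1, -50, -50, 90, 5], [1, -62, -60, 130, 5], [1, -65, -64, 170, 5], [1, -65, -64, 200, 5], [1, -65, -64, 222, 5], [1, -65, -64, 235, 5], [1, -65, -64, 239, 5], [1, -65, -64, 239, 5]])

```text
clock: 2.4
position: [565.1, -265.1, 63.2]
ee_rot: [0.042, 0.999, -0.0, 0.0]
contact_force: [-0.2, -0.6, -0.3]
gripper_width: 0.2
grasp_force: 0.0
```

Run:
```python
from h import *
w,c,s=snap("wrist","w2"); cv2.imwrite("pics/w2b.png",cv2.resize(w,(784,588),interpolation=cv2.INTER_CUBIC))
```

```text
(no output)
```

View pics/w2b.png

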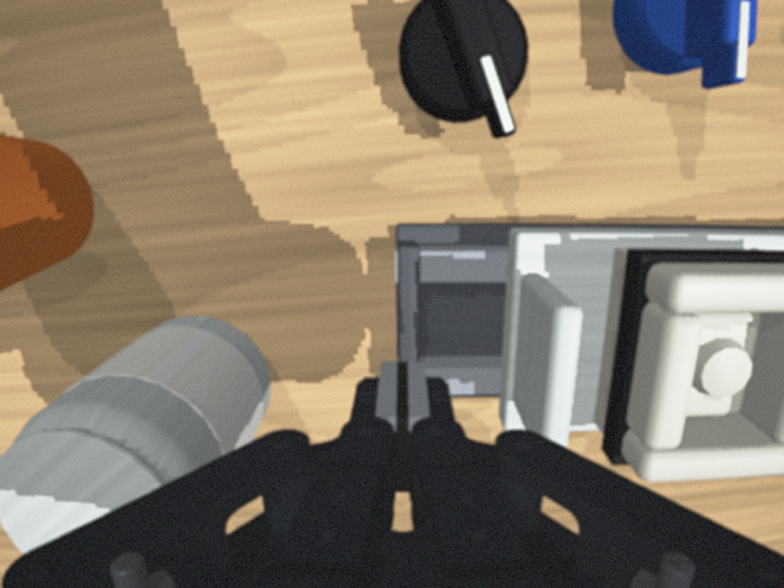

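The picture shows the closed fingertips at (403,390) behind the plate, whose rear top edge runs from about (557,308) downward, rail level in view, and the knob at (462,60).

Run:
```python
from h import *
k=512/784
s=arm.read_state(); c=cam("wrist",s); T=R.from_quat(s["ee_rot"])
for q in [(557,308,90),(582,308,90),(548,430,90),(652,300,88),(648,445,88)]:
    p=onz(c,[[q[0]*k,q[1]*k]],q[2])[0]; print(p.round(1),T.inv().apply(p-s["position"]).round(1))
c0=[p for p in (onz(c,[[398*k,226*k]],z)[0].round(1) for z in (0,20,30))];print(c0)
```

```text
[ 543.6 -215.3   90. ] [ 26.1  47.8 -26.1]
[ 544.2 -207.3   90. ] [ 26.1  55.8 -26.1]
[ 587.3 -217.8   90. ] [-17.7  49.  -26. ]
[ 544.2 -183.4   88. ] [ 28.2  79.6 -24.1]
[ 598.7 -180.7   88. ] [-25.9  86.9 -24. ]
[array([ 526.2, -264.7,    0. ]), array([ 523.5, -264.3,   20. ]), array([ 522.1, -264.2,   30. ])]
```

Call:
drive_tool(targets=[[1, -1, 10, 0, 0], [1, -3, 22, 0, 0], [1, -3, 28, 0, 0], [1, -3, 34, 0, 0], [1, -3, 41, 0, 0], [1, -3, 50, 0, 0], [1, -3, 60, 0, 0], [1, -3, 70, 0, 0], [1, -3, 80, 0, 0], [1, -3, 89, 0, 0], [1, -3, 96, 0, 0], [1, -3, 101, 0, 0]])

```text
clock: 3.65
position: [576.6, -163.5, 62.9]
ee_rot: [0.042, 0.999, -0.0, 0.0]
contact_force: [-0.5, 0.3, -0.1]
gripper_width: -0.0
grasp_force: 0.0
```

Call:
drive_tool(targets=[[1, 0, 3, 0, 0], [1, 0, 7, 0, 0], [1, 0, 11, 0, 0], [1, 0, 15, 0, 0], [1, 0, 19, 0, 0], [1, 0, 22, 0, 0]])

```text
clock: 4.25
position: [578.3, -142.0, 62.9]
ee_rot: [0.042, 0.999, -0.0, -0.0]
contact_force: [-0.8, 0.1, -0.2]
gripper_width: -0.2
grasp_force: 0.0
```

Run:
```python
from h import *
w,c,s=snap("wrist","w3"); cv2.imwrite("pics/w3b.png",cv2.resize(w,(784,588),interpolation=cv2.INTER_CUBIC))
print(s["position"].round(1),s["contact_force"].round(2))
```

```text
[ 578.3 -142.    62.9] [-0.78  0.1  -0.19]
```

View pics/w3b.png

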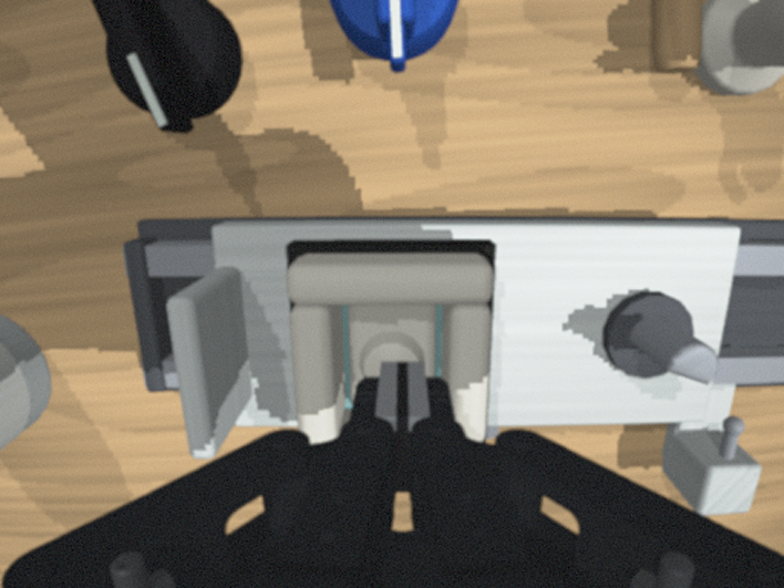

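The picture shows fingertips at (403,362) above the mould with the plate still at (205,350) behind them: the carriage has not moved and no force was felt. I'll look from the side.

Run:
```python
from h import *
a,c1,s=snap("scene","s4"); b,c2,s=snap("side","d4")
cr=lambda im,c,p,r: im[max(0,int(p[1])-r):int(p[1])+r, max(0,int(p[0])-r):int(p[0])+r]
pa=proj(c1,s["position"])[0]; pb=proj(c2,s["position"])[0]; print(pa,pb)
f=lambda i:cv2.resize(i,(390,390),interpolation=cv2.INTER_CUBIC)
for im,p in((a,pa),(b,pb)): cv2.circle(im,tuple(int(x) for x in p),1,(0,0,255),-1)
cv2.imwrite("pics/m4.png",np.hstack([f(cr(a,c1,pa,75)),f(cr(b,c2,pb,75))]))
```

```text
[201.03735823 232.67516175] [221.95894848 174.90701656]
```

View pics/m4.png

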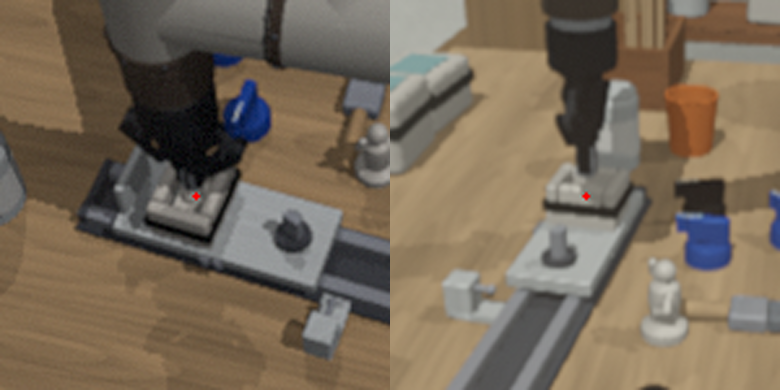

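Run:
```python
from h import *
k=512/784
s=arm.read_state(); c=cam("wrist",s); print(s["clock"],s["position"],s["contact_force"],s["joints"].round(3))
for q in [(690,360,80),(170,300,90),(190,450,90),(213,225,40),(738,228,40),(289,265,88),(492,265,88)]: print(q,onz(c,[[q[0]*k,q[1]*k]],q[2])[0].round(1))
c=cam("scene"); print("scene spindle",onz(c,[[238,242]],80)[0].round(0))
a=cv2.imread("pics/s0.png");b=cv2.imread("pics/s4.png"); d=cv2.absdiff(a,b).max(2); print("diff near spindle",d[235:260,225:265].mean(), d[235:260,225:265].max())
```

```text
4.4 [ 578.33745296 -142.1172513    62.94302218] [-0.0484475  -1.34213177  0.29363519] [ 0.031  0.466 -0.244  0.    -0.86  -1.685]
(690, 360, 80) [582.9 -41.   80. ]
(170, 300, 90) [ 543.2 -213.5   90. ]
(190, 450, 90) [ 597.5 -218.9   90. ]
(213, 225, 40) [ 526.3 -215.2   40. ]
(738, 228, 40) [5.445e+02 3.000e-01 4.000e+01]
(289, 265, 88) [ 535.8 -174.5   88. ]
(492, 265, 88) [ 541.  -112.3   88. ]
scene spindle [592. -36.  80.]
diff near spindle 16.617 33
```

Call:
drive_tool(targets=[[1, 0, 4, 0, 0], [1, 0, 8, 0, 0], [1, 0, 12, 0, 0], [1, 0, 15, 0, 0]])

```text
clock: 4.8
position: [579.6, -127.0, 62.9]
ee_rot: [0.042, 0.999, 0.0, 0.0]
contact_force: [-0.4, -0.1, -0.6]
gripper_width: 0.0
grasp_force: 0.0
```

Run:
```python
from h import *
a,c1,s=snap("scene","s5"); b,c2,s=snap("side","d5")
def cr(im,c,r=40):
    p=proj(c,s["position"])[0]; q=proj(c,s["position"]+[0,0,30])[0]; print(p,q)
    o=(p-r).astype(int); i=cv2.resize(im[o[1]:o[1]+2*r,o[0]:o[0]+2*r],(400,400),interpolation=cv2.INTER_CUBIC)
    for t,col in((p,(0,0,255)),(q,(0,255,0))): cv2.circle(i,tuple(((t-o)*200/r).astype(int).tolist()),3,col,-1)
    return i
cv2.imwrite("pics/m5.png",np.hstack([cr(a,c1),cr(b,c2)]))
```

```text
[206.39252054 234.24325764] [205.22054061 228.44832938]
[220.38629111 177.18985893] [219.99135321 167.9194688 ]
```

View pics/m5.png

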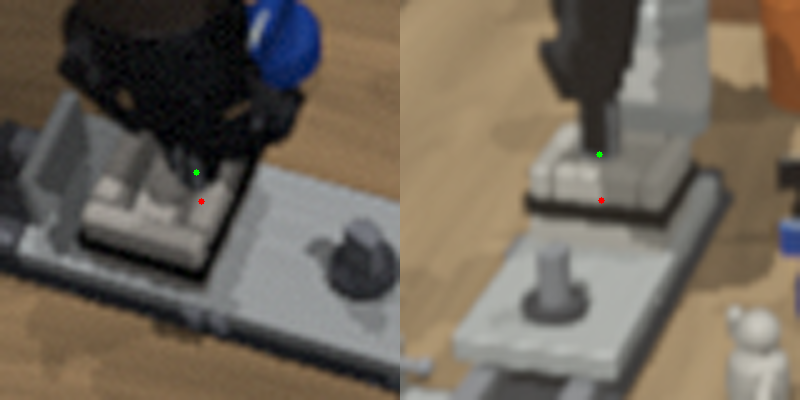

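The tips look to end near z≈90 (at the green mark) in the side view, though the reading says 63, so they passed over the plate. I'll go back up and around, and lower further.

Call:
drive_tool(targets=[[1, 0, 0, -15, 0], [1, 0, 0, -45, 0], [1, 1, -30, -60, 0], [1, 2, -70, -60, 0], [1, 3, -105, -60, 0], [1, 3, -125, -50, 0], [1, 3, -134, -25, 0], [1, 3, -135, 0, 0], [1, 3, -135, 15, 0], [1, 3, -135, 21, 0], [1, 3, -135, 21, 0]])

```text
clock: 6.0
position: [564.9, -261.6, 41.2]
ee_rot: [0.042, 0.999, 0.0, -0.001]
contact_force: [0.1, 0.0, 0.5]
gripper_width: -0.4
grasp_force: 0.0
```

Call:
drive_tool(targets=[[1, 0, 10, 0, 0], [1, 0, 20, 0, 0], [1, 0, 26, 0, 0], [1, 0, 31, 0, 0], [1, 0, 36, 0, 0], [1, 0, 42, 0, 0], [1, 0, 48, 0, 0]])

```text
clock: 6.7
position: [569.7, -213.8, 42.5]
ee_rot: [0.042, 0.999, -0.0, 0.001]
contact_force: [0.5, -2.5, 1.8]
gripper_width: 0.2
grasp_force: 1.4
```

Call:
drive_tool(targets=[[1, 0, 6, 0, 0], [1, 0, 13, 0, 0], [1, 0, 20, 0, 0], [1, 0, 27, 0, 0], [1, 0, 34, 0, 0], [1, 0, 41, 0, 0], [1, 0, 47, 0, 0], [1, 0, 52, 0, 0], [1, 0, 56, 0, 0], [1, 0, 60, 0, 0]])

```text
clock: 7.7
position: [574.3, -153.7, 41.8]
ee_rot: [0.042, 0.999, 0.0, -0.0]
contact_force: [-0.0, -2.0, 1.0]
gripper_width: -0.2
grasp_force: 1.3
```

```bash
cat > look.py <<'E'
import sys; from h import *
t=sys.argv[1]; w,c,s=snap("wrist",t); cv2.imwrite(f"pics/{t}b.png",cv2.resize(w,(784,588),interpolation=cv2.INTER_CUBIC))
print(s["clock"],s["position"].round(1),s["joints"].round(3),s["contact_force"].round(1),s["gripper_width"])
E
python3 look.py w6
```

```text
7.7 [ 574.3 -153.7   41.8] [ 0.011  0.491 -0.267 -0.    -0.813 -1.665] [-0. -2.  1.] -0.2029048569507977
```

View pics/w6b.png

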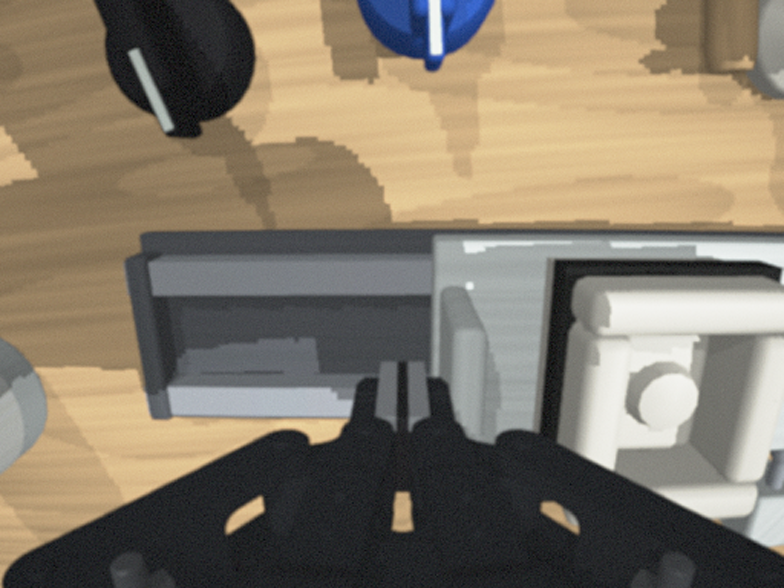

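The picture shows the fingers at (403,380) against the plate (rear edge ≈u 450), carriage rear edge at u=432, and rail end at u≈140.

Run:
```python
from h import *
k=512/784
s=arm.read_state(); c=cam("wrist",s)
for q in [(432,260,40),(570,340,88),(145,234,30),(148,240,30)]: print(q,onz(c,[[q[0]*k,q[1]*k]],q[2])[0].round(1))
c=cam("scene"); print("bump0",onz(c,[[205.6,258]],35)[0].round(0),"bracket",onz(c,[[253,273]],42)[0].round(0))
```

```text
(432, 260, 40) [ 539.4 -140.3   40. ]
(570, 340, 88) [ 554.9 -105.8   88. ]
(145, 234, 30) [ 521.7 -249.1   30. ]
(148, 240, 30) [ 524.1 -248.4   30. ]
bump0 [ 634. -115.   35.] bracket [650.  18.  42.]
```

Call:
drive_tool(targets=[[1, 0, 5, 0, 0], [1, 0, 11, 0, 0], [1, 0, 17, 0, 0], [1, 0, 23, 0, 0], [1, 0, 28, 0, 0], [1, 0, 32, 0, 0], [1, 0, 35, 0, 0], [1, 0, 37, 0, 0]])

```text
clock: 8.55
position: [576.9, -116.8, 41.6]
ee_rot: [0.042, 0.999, 0.0, -0.001]
contact_force: [-0.9, -2.8, -0.9]
gripper_width: 0.4
grasp_force: 1.1
```

Call:
drive_tool(targets=[[1, 0, 2, 0, 0], [1, 0, 4, 0, 0]])

```text
clock: 8.75
position: [577.0, -114.9, 41.7]
ee_rot: [0.042, 0.999, -0.001, -0.001]
contact_force: [0.1, -14.5, -2.4]
gripper_width: 0.2
grasp_force: 7.4
```

Call:
drive_tool(targets=[[1, 0, 2, 0, 0], [1, 0, 4, 0, 0]])

```text
clock: 8.95
position: [576.9, -114.1, 41.7]
ee_rot: [0.042, 0.999, -0.003, -0.002]
contact_force: [0.5, -26.7, -3.5]
gripper_width: 0.0
grasp_force: 13.4
```

Call:
drive_tool(targets=[[1, 0, -4, 0, 0], [1, 0, -8, 0, 0]])

```text
clock: 9.15
position: [577.6, -117.4, 41.9]
ee_rot: [0.042, 0.999, 0.0, 0.0]
contact_force: [0.2, 0.2, 0.1]
gripper_width: 0.1
grasp_force: 0.0
```

```bash
python3 look.py w7
python3 - <<'E'
from h import *
a,c1,s=snap("scene","s7"); b,c2,s=snap("side","d7")
def cr(im,c,P,r=55):
    o=(proj(c,P)[0]-r).astype(int).clip(0); return cv2.resize(im[o[1]:o[1]+2*r,o[0]:o[0]+2*r],(400,400),interpolation=cv2.INTER_CUBIC)
P=[600,-10,60]
w=cv2.resize(cv2.imread("pics/w7.png"),(267,200))
m=np.hstack([cr(a,c1,P),cr(b,c2,P)]); 
cv2.imwrite("pics/m7.png",np.vstack([m,np.pad(w,((0,0),(0,533),(0,0)))]))
E
```

```text
9.15 [ 577.6 -117.4   41.9] [ 7.400e-02  4.830e-01 -2.800e-01 -1.000e-03 -8.060e-01 -1.729e+00] [0.2 0.2 0.1] 0.10042602013953773
```

View pics/m7.png

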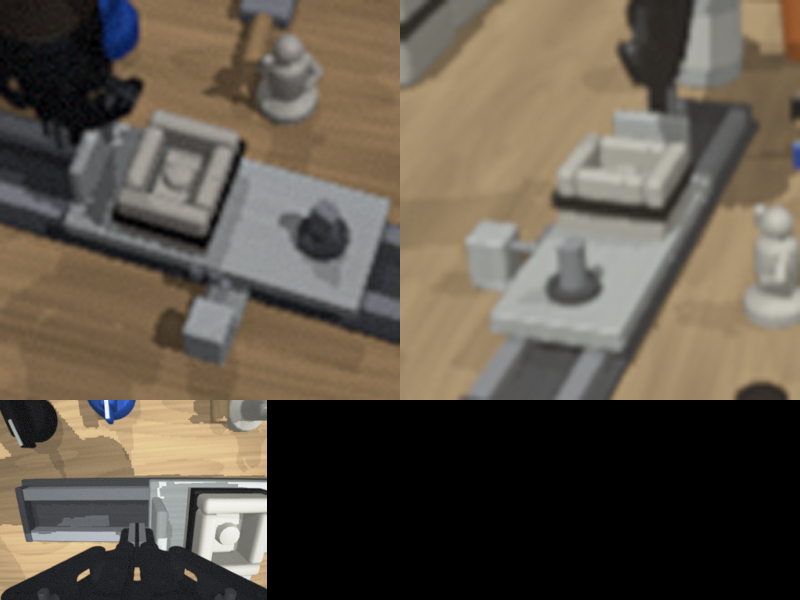

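The picture shows the carriage with its side bump at crop (200,270) and the bracket pin at (238,288), so the two are not yet in line. The wrist inset shows the plate just ahead of the fingers.

Run:
```python
from h import *
c=cam("scene"); o=(proj(c,[600,-10,60])[0]-55).astype(int)
for n,q,z in [("bump",(197,270),30),("bump2",(218,280),30),("pin",(240,285),30),("brk",(210,318),42),("spindle top",(325,210),80),("front near corner",(388,195),40),("front far",(360,308),40)]:
    print(n,onz(c,[o+np.array(q)/3.6364],z)[0].round(0))
a=cv2.imread("pics/s7.png"); y,x=(o+[140/3.6364,230/3.6364]).astype(int)[::-1]
cv2.imwrite("pics/z8.png",cv2.resize(a[y:y+36,x:x+48],(792,594),interpolation=cv2.INTER_CUBIC))
```

```text
bump [638.  -3.  30.]
bump2 [642.  13.  30.]
pin [642.  29.  30.]
brk [677.  16.  42.]
spindle top [596.  79.  80.]
front near corner [553. 118.  40.]
front far [644. 116.  40.]
```

View pics/z8.png

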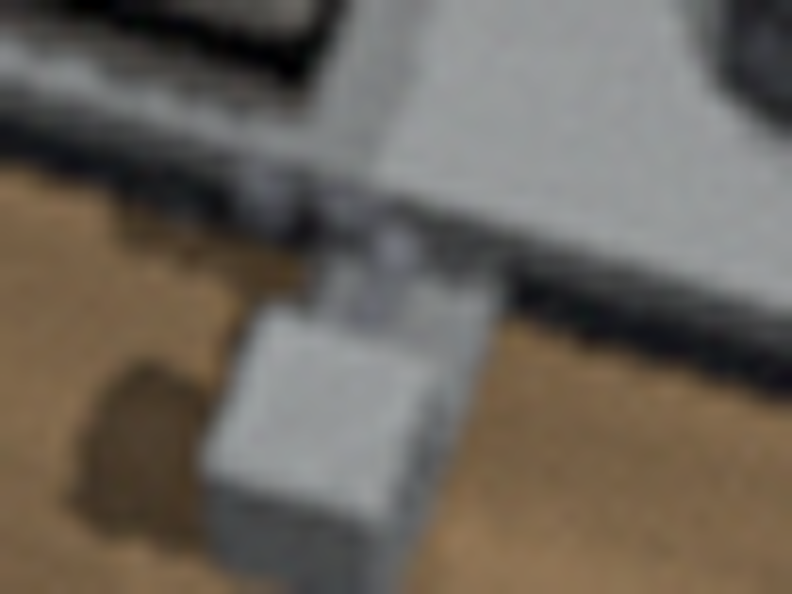

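The zoom shows rollers at (260,195) and (345,200), with the ball at (395,240): the front roller is just against the ball. More push is needed, applied gently.

Call:
drive_tool(targets=[[1, 0, 4, 0, 0], [1, 0, 7, 0, 0], [1, 0, 9, 0, 0], [1, 0, 9, 0, 0], [1, 0, 9, 0, 0]])

```text
clock: 9.8
position: [578.5, -108.0, 42.1]
ee_rot: [0.042, 0.999, 0.0, 0.0]
contact_force: [-0.1, -2.8, 0.3]
gripper_width: -0.3
grasp_force: 1.1
```

```bash
python3 -c "
from h import *
s=arm.read_state()
for k in ('position','contact_force','wrist_torque','joint_efforts'): print(k,s[k].round(2))"
```

```text
position [ 578.46 -107.96   42.06]
contact_force [-0.15 -2.83  0.3 ]
wrist_torque [-0.6  -0.12  0.01]
joint_efforts [  0.9  -39.87  14.6    2.84  -0.05   0.  ]
```

Call:
drive_tool(targets=[[1, 0, 1, 0, 0], [1, 0, 2, 0, 0]])

```text
clock: 10.0
position: [578.6, -106.2, 42.1]
ee_rot: [0.041, 0.999, -0.0, 0.0]
contact_force: [0.8, -4.5, -0.2]
gripper_width: -0.4
grasp_force: 2.2
```

```bash
cat > edge.py <<'E'
from h import *
import sys
w,c,s=snap("wrist",sys.argv[1]); g=cv2.GaussianBlur(cv2.cvtColor(w,cv2.COLOR_BGR2GRAY),(3,3),0).astype(int)
print(s["position"].round(1),s["contact_force"].round(1))
# carriage rear edge: dark rail -> bright deck, at tool x = +38 band
for tx in (38,42,44):
    p=s["position"]+R.from_quat(s["ee_rot"]).apply([tx,10,0]); p[2]=40; v=int(round(proj(c,p)[0][1]))
    d=g[v,3:]-g[v,:-3]; u=230+d[230:340].argmax()+1; print(v,u,d[230:340].max(),onz(c,[[u,v]],40)[0].round(1))
E
python3 edge.py w9
python3 - <<'E'
from h import *
w=cv2.imread("pics/w7.png"); g=cv2.GaussianBlur(cv2.cvtColor(w,cv2.COLOR_BGR2GRAY),(3,3),0); print(g[175,230:340:4], cv2.cvtColor(cv2.imread("pics/w9.png"),6)[175,230:340:4])
E
```

```text
[ 578.6 -106.2   42.1] [ 0.8 -4.5 -0.2]
165 301 58 [542.1 -82.8  40. ]
158 282 55 [537.4 -93.   40. ]
155 282 48 [535.7 -92.9  40. ]
[130 129 129 130 130 131 131 131 131 131 130 130 130 129 124 163 167 166
 224 204 165 165 166 166 165 166 166 165] [128 129 132 129 132 130 133 127 127 130 132 130 129 119 162 167 166 168
 165 164 164 167 164 165 165 165 164 161]
```

Call:
drive_tool(targets=[[1, 0, 1, 0, 0], [1, 0, 2, 0, 0]])

```text
clock: 10.25
position: [578.8, -103.8, 42.0]
ee_rot: [0.042, 0.999, 0.0, 0.0]
contact_force: [0.7, -3.0, -0.4]
gripper_width: -0.0
grasp_force: 1.5
```

Call:
drive_tool(targets=[[1, 0, 1, 0, 0], [1, 0, 2, 0, 0]])

```text
clock: 10.45
position: [579.0, -101.7, 42.0]
ee_rot: [0.042, 0.999, 0.0, 0.0]
contact_force: [0.3, -2.1, 0.3]
gripper_width: -0.1
grasp_force: 0.8
```

Call:
drive_tool(targets=[[1, 0, 1, 0, 0], [1, 0, 2, 0, 0]])

```text
clock: 10.65
position: [579.0, -100.3, 42.1]
ee_rot: [0.042, 0.999, -0.0, 0.0]
contact_force: [1.3, -6.2, 0.5]
gripper_width: 0.1
grasp_force: 2.8
```

```bash
python3 edge.py w10
python3 - <<'E'
from h import *
s,c,_=snap("scene","s10")
# ball vs rollers strip, rows around ball in s7 z8 crop
c=cam("scene"); o=(proj(c,[600,-10,60])[0]-55).astype(int); y,x=(o+[140/3.6364,230/3.6364]).astype(int)[::-1]
for f in("s7","s10"):
    g=cv2.cvtColor(cv2.imread(f"pics/{f}.png"),6); print(f); print(g[y+8:y+18,x+10:x+34])
E
```

```text
[ 579.  -100.3   42.1] [ 1.3 -6.2  0.5]
165 283 47 [541.7 -86.9  40. ]
158 282 53 [537.8 -87.1  40. ]
155 282 48 [536.1 -87.   40. ]
s7
[[ 76  84 102 112 117 124 132 131 130 130 128 125 125 141 153 155 154 154
  153 152 152 153 152 153]
 [ 57  65  69  70  88 103 113 116 119 125 129 129 130 148 151 151 154 152
  154 154 154 153 152 153]
 [ 29  40  51  62  81  97  91  84  84 104 114 120 133 151 154 155 152 151
  152 153 152 153 153 154]
 [ 31  28  25  35  64  89  90  79  67  80  90  96 111 124 131 142 149 153
  154 153 152 150 152 149]
 [ 36  36  23  20  50  66  74  64  49  70  93  92  90  83  78  95 115 125
  137 145 150 155 154 153]
 [ 53  51  35  28  39  49  58  47  26  46  74  80  80  85  80  66  69  72
   85 103 122 132 141 149]
 [ 61  63  51  44  41  44  43  29  26  44  55  61  79 107 105  81  64  64
   64  64  73  81 102 119]
 [ 74  58  62  63  59  56  53  45  49  63  80  80  84 110 111  89  66  66
   63  69  65  58  69  73]
 [ 91  81  82  72  63  58  58  60  66  76 105 107  95 101 102  93  86  72
   76  77  56  40  52  58]
 [103 102 104  91  69  60  61  63  68  89 114 111 103 1
[... 361 characters left out ...]
23  24  29  43  49  52  64  65  78  90  97 107 117 118 123 129 129
  134 147 152 152 153 152]
 [ 48  39  29  24  29  26  29  38  48  67  90  97  92  83  85 103 114 116
  128 144 150 153 153 153]
 [ 84  75  54  29  29  19  25  24  26  43  73  84  81  73  74  89  93  90
   90 103 123 132 141 149]
 [107  97  68  45  41  41  37  28  28  47  55  58  70  76  73  75  88  89
   78  63  72  83 100 119]
 [107  88  64  59  60  57  51  46  47  61  63  59  80  98  89  64  66  78
   74  67  62  60  69  75]
 [104  92  82  74  58  60  61  61  68  76  75  72  84 105 102  88  75  69
   75  74  60  40  52  58]
 [101 101 104  84  58  56  62  60  66  89  97  85  91 103 109 122 112  98
  105  97  66  26  24  29]]
```

Call:
drive_tool(targets=[[1, 0, -3, 0, 0], [1, 0, -8, 0, 0], [1, 0, -14, 0, 0]])

```text
clock: 11.05
position: [577.2, -114.1, 41.7]
ee_rot: [0.042, 0.999, 0.0, -0.0]
contact_force: [0.1, -0.0, -0.2]
gripper_width: -0.0
grasp_force: 0.0
```

Run:
```python
from h import *
w,c,s=snap("wrist","w11"); print(s["clock"],s["position"].round(1),s["contact_force"].round(1))
g=cv2.GaussianBlur(cv2.cvtColor(w,6),(3,3),0).astype(int)
for v in (155,158,175):
    d=g[v,3:]-g[v,:-3]; i=[int(q) for q in np.argsort(-d[260:345])[:4]+261]; print(v,i,onz(c,[[i[0],v]],40)[0].round(1))
```

```text
11.05 [ 577.2 -114.1   41.7] [ 0.1 -0.  -0.2]
155 [306, 305, 264, 304] [535.4 -87.8  40. ]
158 [309, 310, 308, 311] [537.2 -86.2  40. ]
175 [308, 309, 307, 310] [546.7 -87.2  40. ]
```

Call:
drive_tool(targets=[[-1, 0, -3, -15, 0], [-1, 0, -5, -45, 0], [-1, 12, -18, -80, -4], [-1, 38, -45, -90, -10], [-1, 70, -78, -90, -16], [-1, 98, -107, -90, -21], [-1, 110, -122, -90, -21], [-1, 112, -125, -90, -21], [-1, 112, -125, -90, -21], [-1, 112, -125, -90, -21]])

```text
clock: 12.1
position: [456.3, -229.1, 131.9]
ee_rot: [-0.141, 0.99, -0.0, 0.0]
contact_force: [-0.6, 0.6, 0.4]
gripper_width: 85.4
grasp_force: 0.0
```

```bash
cat > knob.py <<'E'
from h import *
import sys
w,c,s=snap("wrist",sys.argv[1]); print(s["clock"],s["position"].round(1),s["gripper_width"],s["contact_force"].round(1))
Rt=R.from_quat(s["ee_rot"]); p0=proj(c,[458,-228,24])[0]; print("expect",p0)
g=w.max(2); m=(g<70).astype(np.uint8); n,l,st,ce=cv2.connectedComponentsWithStats(m)
for i in range(1,n):
    if st[i,4]>400: print(st[i],ce[i].round(1))
i=1+np.argmin([np.hypot(*(ce[j]-p0)) if st[j,4]>400 else 1e9 for j in range(1,n)])
cn=max(cv2.findContours((l==i).astype(np.uint8),0,1)[0],key=cv2.contourArea); 
x,y,W,H=cv2.boundingRect(cn)
wl=((w.min(2)>120)&(np.ptp(w.astype(int),axis=2)<45)).astype(np.uint8); k=np.zeros_like(wl); k[y-6:y+H+6,x-6:x+W+6]=1; wl*=k
n2,l2,s2,c2=cv2.connectedComponentsWithStats(wl); j=1+s2[1:,4].argmax(); v,u=np.nonzero(l2==j)
L=onz(c,np.c_[u,v],54)[:,:2]; vx,vy,x0,y0=cv2.fitLine(L.astype(np.float32),cv2.DIST_L2,0,.01,.01).ravel()
if vx<0: vx,vy=-vx,-vy
t=(L-[x0,y0])@[vx,vy]; h=np.degrees(np.arctan2(vy,vx)); print("line heading",h,"len",np.ptp(t),"tip",[x0+vx*t.max(),y0+vy*t.max()],"n",len(u))
# skirt contour on z=24
Q=onz(c,cn.reshape(-1,2),24)[:,:2]; d=np.array([vx,vy]); e=np.array([-vy,vx]); a=Q@d; b=Q@e
print("across",b.min(),b.max(),np.ptp(b),"along",a.min(),a.max(),"line across",np.array([x0,y0])@e)
for A,B in ((a.min()+27,(b.min()+b.max())/2),): k=A*d+B*e; print("axis est",k, "tool", Rt.inv().apply(np.r_[k,0]-s["position"]).round(1))
k2=np.array([x0,y0])+d*(t.max()-37); print("axis from nose tip",k2,"tool",Rt.inv().apply(np.r_[k2,0]-s["position"]).round(1))
ty=Rt.apply([0,1,0]); print("tool y heading",np.degrees(np.arctan2(ty[1],ty[0])))
E
python3 knob.py w12
```

```text
12.1 [ 456.3 -229.1  131.9] 85.42206685831826 [-0.6  0.6  0.4]
expect [263.79799238 186.82735004]
[ 234  149   56   67 2551] [261.3 178.1]
[    0   249   512   135 33777] [256.7 341.2]
line heading 16.384089 len 18.352542345953992 tip [np.float64(479.2323071218783), np.float64(-223.85023617169452)] n 124
across -374.89822759222466 -325.1570583839959 49.74116920822877 along 340.7720574229399 402.1660096260418 line across -349.9397
axis est [ 451.57176937 -232.07452899] tool [  5.5  -1.5 131.9]
axis from nose tip [ 443.73478948 -234.28701293] tool [ 13.6  -1.5 131.9]
tool y heading 106.23146350411913
```

```bash
cat > circ.py <<'E'
from h import *
from scipy.optimize import least_squares
def circ(w,c,z,ax,h,rng=(40,105)):
    """radial strongest bright/dark edge search round the skirt's top rim (plane z), fit circle"""
    g=cv2.GaussianBlur(cv2.cvtColor(w,6),(3,3),0).astype(np.float32); P=[]
    for sgn in(1,-1):
        for A in np.arange(rng[0],rng[1],4):
            t=np.radians(h+sgn*A); rr=np.arange(20,36,.25); q=np.c_[ax[0]+rr*np.cos(t),ax[1]+rr*np.sin(t),0*rr+z]
            uv=proj(c,q).astype(np.float32); I=cv2.remap(g,uv[:,0].reshape(1,-1),uv[:,1].reshape(1,-1),1).ravel()
            d=I[8:]-I[:-8]; i=d.argmax()
            if d[i]>25: P.append(q[i+4,:2])
    P=np.array(P); f=least_squares(lambda p:np.hypot(*(P-p[:2]).T)-p[2],[*ax,27],loss="soft_l1"); 
    return f.x,np.abs(f.fun).mean(),len(P)
E
python3 - <<'E'
from h import *; from circ import circ
s=arm.read_state(); c=cam("wrist",s); w=cv2.imread("pics/w12.png"); Rt=R.from_quat(s["ee_rot"])
ax=np.array([452.5,-232.])
for _ in range(2):
    x,e,n=circ(w,c,24,ax,16.4); ax=x[:2]; print(x.round(2),e,n,Rt.inv().apply(np.r_[ax,24]-s["position"]).round(1))
p=proj(c,np.c_[ax[0]+np.arange(0,42,2)*np.cos(.286),ax[1]+np.arange(0,42,2)*np.sin(.286),np.full(21,54)]); g=w.min(2); print([int(g[int(round(v)),int(round(u))]) for u,v in p])
E
```

```text
[ 452.53 -231.53   25.94] 0.1281800803639094 34 [  4.5  -1.5 107.8]
[ 452.48 -231.54   25.93] 0.1296294903570112 34 [  4.6  -1.5 107.8]
[48, 52, 49, 49, 48, 216, 250, 248, 248, 248, 249, 249, 249, 249, 248, 248, 247, 249, 233, 118, 126]
```

Call:
drive_tool(targets=[[-1, 3, -1, 15, 0], [-1, 4.6, -1.5, 45, 0], [-1, 4.6, -1.5, 80, 0], [-1, 4.6, -1.5, 108, 0], [-1, 4.6, -1.5, 124, 0], [-1, 4.6, -1.5, 130, 0], [-1, 4.6, -1.5, 131, 0], [-1, 4.6, -1.5, 131, 0]])

```text
clock: 12.95
position: [452.6, -231.9, 1.5]
ee_rot: [-0.141, 0.99, -0.0, 0.001]
contact_force: [0.3, 0.2, 0.3]
gripper_width: 85.7
grasp_force: 0.0
```

Call:
drive_tool(targets=[[0, 0, 0, 0, 0], [0.5, 0, 0, 0, 0], [0.5, 0, 0, 0, 0], [1, 0, 0, 0, 0], [1, 0, 0, 0, 0], [1, 0, 0, 0, 0], [1, 0, 0, 0, 0], [1, 0, 0, 0, 0]])

```text
clock: 13.75
position: [451.7, -232.1, 1.1]
ee_rot: [-0.141, 0.99, -0.0, 0.0]
contact_force: [-0.4, 1.4, 4.2]
gripper_width: 12.9
grasp_force: 59.7
```

Call:
drive_tool(targets=[[1, 0, 0, -4, 0], [1, 0, 0, -15, 0], [1, 0, 0, -35, 0], [1, 0, 0, -65, 0], [1, 0, 0, -100, 0], [1, -8, 7, -130, 0], [1, -25, 22, -145, 2], [1, -50, 44, -149, 4]])

```text
clock: 14.55
position: [488.5, -176.2, 153.3]
ee_rot: [-0.105, 0.995, -0.001, 0.003]
contact_force: [0.1, -0.1, -1.2]
gripper_width: 12.4
grasp_force: 59.2
```

Call:
drive_tool(targets=[[1, -25, 22, 0, 3], [1, -54, 48, 0, 6], [1, -84, 74, 0, 9], [1, -114, 101, 0, 12], [1, -144, 128, 0, 15], [1, -172, 153, 0, 17], [1, -198, 176, 0, 17], [1, -216, 192, 0, 17], [1, -225, 200, 0, 17], [1, -227, 202, 0, 17], [1, -227, 202, 0, 17]])

```text
clock: 15.65
position: [665.9, 69.1, 149.9]
ee_rot: [0.042, 0.999, -0.0, -0.0]
contact_force: [-1.5, -0.3, -0.8]
gripper_width: 12.5
grasp_force: 59.3
```

Run:
```python
from h import *
w,c,s=snap("wrist","w13"); p=proj(c,[594,90,80])[0]; print(s["position"].round(1),p, "boss",proj(c,[[594,90,48],[613,90,48],[594,109,48],[604,90,80],[594,100,80]]).round(1).tolist())
g=cv2.cvtColor(w,6); u,v=p.round().astype(int); print(u,v)
for r in range(v-44,v+46,3): print(r," ".join("%3d"%x for x in g[r,u-48:u+50:3]))
```

```text
[665.9  69.1 149.9] [284.01054631 100.19221282] boss [[281.4, 100.5], [283.0, 123.7], [304.3, 98.6], [284.9, 114.1], [297.6, 99.1]]
284 100
56 230 230 230 229 230 229 230 230 232 229 230 232 231 231 230 231 232 231 231 231 231 233 231 232 232 230 231 232 232 231 233 136 100
59 231 231 231 232 232 234 231 229 233 233 233 234 234 233 233 233 233 234 234 234 233 234 234 235 234 234 233 233 233 233 234 135 108
62 230 232 232 233 232 232 234 233 235 233 234 234 234 234 234 234 234 234 234 235 234 234 235 235 234 235 235 235 235 237 238 139  98
65 230 231 230 229 230 230 231 229 230 231 231 232 231 230 232 232 230 232 231 231 230 231 232 232 233 231 231 232 234 234 232 175 178
68 234 234 233 235 233 236 235 233 236 236 235 234 235 236 235 235 236 235 237 236 236 237 237 236 236 235 236 235 235 236 235 178 186
71 231 231 231 232 232 233 231 232 232 230 233 232 230 232 231 233 231 232 233 232 233 232 232 232 233 233 234 233 234 231 224 171 187
74 232 230 232 232 231 233 231 231 232 232 231 231 233 233 231 230 230 231 232 232 231 231 231 231 230 233 230 231 230 230 229 172 189
77 233 233 234 
[... 2404 characters left out ...]
 231 231 174 167 168
131 232 232 233 232 233 231 231 232 232 231 231 231 232 232 228 220 216 218 217 218 216 216 216 218 231 229 231 230 230 230 183 187 191
134 234 232 233 234 233 233 233 232 233 234 235 235 234 234 234 232 223 219 220 221 221 219 219 220 234 233 233 234 232 231 174 184 189
137 231 235 232 234 232 233 233 234 233 233 232 234 231 233 232 233 222 221 219 219 215 217 217 219 230 232 232 230 230 230 177 183 190
140 233 232 233 233 234 232 231 232 232 233 233 233 234 233 233 232 233 231 231 226 221 221 221 221 234 234 236 233 233 233 184 189 191
143 232 232 233 232 233 233 233 234 233 233 232 233 232 234 234 233 233 234 232 234 227 226 227 226 233 235 234 234 235 231 149 128 133
```

```bash
cat > spin.py <<'E'
from h import *
from scipy.optimize import least_squares
def spin(w,c,guess,z=80,th=132,rad=20):
    g=cv2.resize(cv2.cvtColor(w,6),None,fx=4,fy=4,interpolation=cv2.INTER_CUBIC)
    p=proj(c,[*guess,z])[0]; m=(g>th).astype(np.uint8); yy,xx=np.mgrid[:g.shape[0],:g.shape[1]]
    m[np.hypot((xx+.5)/4-.5-p[0],(yy+.5)/4-.5-p[1])>rad]=0
    n,l,st,ce=cv2.connectedComponentsWithStats(m); i=l[int(p[1]*4),int(p[0]*4)]
    cn=max(cv2.findContours((l==i).astype(np.uint8),0,1)[0],key=cv2.contourArea).reshape(-1,2)
    Q=onz(c,(cn+.5)/4-.5,z)[:,:2]
    def f(q):  # signed distance to D: max(circle, flat), flat at f0*R/10
        d=Q-q[:2]; return np.maximum(np.hypot(*d.T)-q[2],d@[np.cos(q[3]),np.sin(q[3])]-q[4])
    r=least_squares(f,[*Q.mean(0)-[2,0],9,-.08,4],loss="soft_l1",f_scale=.3)
    return r.x,np.abs(r.fun).mean(),len(Q)
if __name__=="__main__":
    s=arm.read_state(); c=cam("wrist",s); w=cv2.imread("pics/w13.png")
    for th in (125,135,145):
        x,e,n=spin(w,c,(594,90),th=th,rad=15); print(x.round(2),np.degrees(x[3]).round(1),e,n)
E
python3 spin.py
```

```text
[ 5.9642e+02  9.1170e+01  9.1200e+00 -4.1000e-01  3.8900e+00] -23.7 0.15640485562384082 265
[ 5.9655e+02  9.1210e+01  9.0000e+00 -4.2000e-01  3.5700e+00] -24.0 0.13943961884384218 258
[ 5.9661e+02  9.1280e+01  8.8300e+00 -4.3000e-01  3.3100e+00] -24.4 0.12291205416964725 253
```

Call:
drive_tool(targets=[[1, 3, -1, 4, 3], [1, 8, -2, 12, 9], [1, 13, -3.5, 18, 15], [1, 14.4, -3.5, 20, 19.2], [1, 14.4, -3.5, 20, 19.2], [1, 14.4, -3.5, 20, 19.2]])

```text
clock: 16.3
position: [651.7, 66.4, 130.5]
ee_rot: [0.208, 0.978, 0.0, 0.0]
contact_force: [-0.7, -0.1, -0.7]
gripper_width: 13.1
grasp_force: 59.3
```

```bash
cat > fin.py <<'E'
from h import *; from spin import spin
import sys
w,c,s=snap("wrist",sys.argv[1]); Rt=R.from_quat(s["ee_rot"]); ty=Rt.apply([0,1,0])
print(s["clock"],s["position"].round(1),"knob heading",np.degrees(np.arctan2(ty[1],ty[0]))-90,s["gripper_width"],s["joints"].round(2))
for th in (125,135,145):
    x,e,n=spin(w,c,(596.5,91.2),th=th,rad=16); print(x[:2].round(2),x[2:].round(2),np.degrees(x[3]).round(1),e.round(2),n,"tool",Rt.inv().apply(np.r_[x[:2],80]-s["position"]).round(2))
E
python3 fin.py w14
python3 - <<'E'
# knob in hand: dark region extents near the fingers
from h import *
s=arm.read_state(); c=cam("wrist",s); w=cv2.imread("pics/w14.png"); Rt=R.from_quat(s["ee_rot"])
f=lambda p:proj(c,s["position"]+Rt.apply(p))[0].round(1)
print("expected skirt top centre",f([0,0,-25]),"left/right",f([0,-27,-25]),f([0,27,-25]),"back (camera side)",f([27,0,-25]),f([27,0,-1]))
g=cv2.cvtColor(w,6); 
for r in range(170,262,6): print(r," ".join("%3d"%x for x in g[r,200:330:4]))
E
```

```text
16.3 [651.7  66.4 130.5] knob heading -23.95848861343572 13.077340470619287 [ 0.35  0.49 -0.01  0.   -1.07 -2.34]
[596.99  91.73] [ 9.47 -0.42  3.47] -23.9 0.05 302 tool [60.28  0.95 50.5 ]
[596.98  91.72] [ 9.28 -0.42  3.28] -24.1 0.06 297 tool [60.28  0.94 50.5 ]
[596.99  91.73] [ 9.09 -0.42  3.1 ] -24.2 0.06 290 tool [60.28  0.95 50.5 ]
expected skirt top centre [264.8 249.2] left/right [211.4 249.1] [318.1 249. ] back (camera side) [264.9 198. ] [264.5 185.5]
170 219 227 233 233 234 231 231 231 230 232 234 235 235 231 230 229 231 233 232 225 192 172 167 172 175 180 181 174 176 175 173 168 166
176 218 216 229 231 231 232 235 236 233 231 231 229 230 231 231 221 182 168 165 169 173 174 173 176 177 178 180 170 164 164 164 184 194
182 137 153 191 236 234 230 229 229 230 233 228 206 176 167 165 168 166 175 175 171 174 183 177 173 169 166 167 173 184 194 194 193 195
188 136 137 137 141 197 231 223 193 165 170 166 163 168 170 168 166 163 176 179 177 174 170 168 174 182 191 196 195 198 192 182 176 182
194 132 133 130 110 116 202 217 192 162 165 148  63  25  23  33  25  31  28  29  18  60 
[... 843 characters left out ...]
 181 180 176 174 167
236 111 153 180 199  22  25  31  29  17  86  88  86  27  38  45  32  42  41  41  43  71  84  83  38  38  45  42  42 119 174 175 169 164
242 142 166 226 160  23  31  30  23  31 100 103  94  29  36  40  31  40  38  40  37  68  93 106  70  32  32  45  36  75 168 160 157 162
248 177 187 191 160  29  37  27  34  83 110 112  62  25  43  44  44  43  46  41  43  46 114 108 104  29  36  41  36  60 158 159 152 149
254 175 175 174 189  17  29  30  40 108 110 108  57  39  43  28  37  40  44  42  33  39 116 113 108  26  34  43  38  98 152 153 153 155
260 183 185 180 176  55  46  43  50 112 112 109  39  34  28  24  33  31  30  29  26  25 110 113 114  61  39  38  36 158 162 163 158 158
```

```bash
cat > held.py <<'E'
from h import *; from circ import circ
import sys
def held(w,c,s):
    Rt=R.from_quat(s["ee_rot"]); tx=Rt.apply([1,0,0]); h=np.degrees(np.arctan2(tx[1],tx[0])); out=[]
    for zt in (-32,-25,-18,-11):
        z=s["position"][2]-zt*1.0; ax=s["position"][:2]
        for _ in range(3): x,e,n=circ(w,c,z,ax,h,(30,95)); ax=x[:2]
        print(zt,"R",x[2].round(2),"err",e.round(2),n,"tool",Rt.inv().apply(np.r_[ax,z]-s["position"]).round(2))
if __name__=="__main__":
    s=arm.read_state(); held(cv2.imread("pics/w14.png"),cam("wrist",s),s)
E
python3 held.py
```

```text
-32 R 23.17 err 0.43 34 tool [  8.98  -1.15 -32.01]
-25 R 24.28 err 0.44 34 tool [  5.91  -1.14 -25.  ]
-18 R 25.3 err 0.43 34 tool [  2.94  -1.11 -18.  ]
-11 R 26.42 err 0.44 34 tool [ -0.14  -1.12 -11.  ]
```

```bash
cat > both.py <<'E'
from h import *; from circ import circ
st=arm.read_state(); Rn=R.from_quat(st["ee_rot"])
# w12 camera: rebuild pose
s12=dict(position=np.array([456.3,-229.1,131.9]),ee_rot=np.array([-0.1414,0.98995,0,0]))
for name,s,zr0 in (("w12",s12,0),("w14",st,st["position"][2]-1.1)):
    w=cv2.imread(f"pics/{name}.png"); c=cam("wrist",s); Rt=R.from_quat(s["ee_rot"]); tx=Rt.apply([1,0,0]); h=np.degrees(np.arctan2(tx[1],tx[0]))
    for rng in ((62,100),(80,125) if name=="w12" else (30,60)):
      for zb in (0,8,16,24):
        z=zr0+zb; ax=np.array([454.,-231.]) if name=="w12" else s["position"][:2]
        for _ in range(3): x,e,n=circ(w,c,z,ax,h,rng); ax=x[:2]
        print(name,rng,zb,"R",x[2].round(2),"err",e.round(2),n,"tool",Rt.inv().apply(np.r_[ax,z]-s["position"])[:2].round(2))
w=cv2.imread("pics/w14.png"); print(cv2.cvtColor(w,6)[184:200,264])
E
python3 both.py
```

```text
w12 (62, 100) 0 R 28.06 err 0.12 20 tool [-1.34 -1.83]
w12 (62, 100) 8 R 27.32 err 0.12 20 tool [ 0.52 -1.81]
w12 (62, 100) 16 R 26.58 err 0.11 20 tool [ 2.33 -1.84]
w12 (62, 100) 24 R 25.91 err 0.11 20 tool [ 4.11 -1.78]
w12 (80, 125) 0 R 28.17 err 0.14 24 tool [-1.85 -1.81]
w12 (80, 125) 8 R 27.36 err 0.12 24 tool [-0.13 -1.86]
w12 (80, 125) 16 R 26.61 err 0.13 24 tool [ 1.77 -1.81]
w12 (80, 125) 24 R 25.9 err 0.13 24 tool [ 3.84 -1.81]
w14 (62, 100) 0 R 29.8 err 0.11 20 tool [-11.28  -1.04]
w14 (62, 100) 8 R 28.42 err 0.07 20 tool [-7.58 -1.07]
w14 (62, 100) 16 R 27.06 err 0.08 20 tool [-3.75 -1.1 ]
w14 (62, 100) 24 R 25.71 err 0.07 20 tool [-0.01 -1.1 ]
w14 (30, 60) 0 R 26.87 err 0.03 16 tool [-3.09 -1.11]
w14 (30, 60) 8 R 25.27 err 0.07 16 tool [ 0.93 -1.09]
w14 (30, 60) 16 R 24.2 err 0.05 16 tool [ 4.13 -1.17]
w14 (30, 60) 24 R 23.0 err 0.0 16 tool [ 7.44 -1.19]
[174 169 172 169 163 142  86  35  27  20  31  29  36  20  30  19]
```

Call:
drive_tool(targets=[[1, 5, 0, 0, 0], [1, 17, 0.5, 0, 0], [1, 32, 1, 0, 0], [1, 46, 2, 5, 0], [1, 56, 2, 15, 0], [1, 61, 2, 28, 0], [1, 61.3, 2, 38, 0], [1, 61.3, 2, 44, 0], [1, 61.3, 2, 46, 0], [1, 61.3, 2, 46, 0]])

```text
clock: 17.35
position: [596.9, 93.9, 83.7]
ee_rot: [0.208, 0.978, -0.0, -0.0]
contact_force: [0.2, -0.5, -1.3]
gripper_width: 12.6
grasp_force: 59.3
```

Call:
drive_tool(targets=[[1, 0, 0, 1.5, 0], [1, 0, 0, 3, 0], [1, 0, 0, 4.5, 0], [1, 0, 0, 6, 0], [1, 0, 0, 6, 0]])

```text
clock: 17.85
position: [596.4, 93.8, 78.0]
ee_rot: [0.208, 0.978, -0.0, -0.0]
contact_force: [-0.8, -1.0, 0.2]
gripper_width: 13.1
grasp_force: 59.4
```

Call:
drive_tool(targets=[[1, 0, 0, 1, 0], [1, 0, 0, 2.5, 0], [1, 0, 0, 4, 0], [1, 0, 0, 4, 0]])

```text
clock: 18.25
position: [596.3, 93.9, 73.4]
ee_rot: [0.208, 0.978, -0.0, -0.0]
contact_force: [-0.7, -1.2, -1.4]
gripper_width: 12.9
grasp_force: 59.3
```

Call:
drive_tool(targets=[[1, 0, 0, 1.5, 0], [1, 0, 0, 4, 0], [1, 0, 0, 6.5, 0], [1, 0, 0, 9, 0], [1, 0, 0, 10, 0], [1, 0, 0, 10, 0]])

```text
clock: 18.85
position: [596.3, 93.9, 63.5]
ee_rot: [0.208, 0.978, -0.0, -0.0]
contact_force: [-0.8, -1.8, -2.0]
gripper_width: 12.6
grasp_force: 59.3
```

Call:
drive_tool(targets=[[1, 0, 0, 1.5, 0], [1, 0, 0, 3, 0], [1, 0, 0, 4.5, 0], [1, 0, 0, 6, 0], [1, 0, 0, 6, 0]])

```text
clock: 19.35
position: [596.5, 93.9, 58.2]
ee_rot: [0.208, 0.978, -0.0, -0.0]
contact_force: [-4.5, -2.4, 4.1]
gripper_width: 12.7
grasp_force: 60.0
```

Call:
drive_tool(targets=[[1, 0, 0, 1.5, 0], [1, 0, 0, 3, 0], [1, 0, 0, 4.5, 0], [1, 0, 0, 4.5, 0]])

```text
clock: 19.75
position: [596.6, 93.9, 54.4]
ee_rot: [0.208, 0.978, -0.0, 0.0]
contact_force: [-5.1, -1.4, 8.9]
gripper_width: 12.8
grasp_force: 60.6
```

Call:
drive_tool(targets=[[1, 0, 0, 1, 0], [1, 0, 0, 2, 0], [1, 0, 0, 3, 0], [1, 0, 0, 3, 0]])

```text
clock: 20.15
position: [596.7, 93.9, 52.9]
ee_rot: [0.207, 0.978, -0.0, 0.0]
contact_force: [-7.6, -2.1, 15.4]
gripper_width: 13.1
grasp_force: 61.5
```

Call:
drive_tool(targets=[[1, 0, 0, 1, 0], [1, 0, 0, 1, 0], [1, 0, 0, 1, 0]])

```text
clock: 20.45
position: [596.8, 93.9, 52.8]
ee_rot: [0.207, 0.978, -0.0, 0.001]
contact_force: [-9.6, -1.9, 19.1]
gripper_width: 12.8
grasp_force: 62.1
```

Run:
```python
from h import *
snap("scene","s15"); c=cam("scene"); o=(proj(c,[600,-10,60])[0]-55).astype(int); y,x=(o+[140/3.6364,230/3.6364]).astype(int)[::-1]
g=lambda f:cv2.cvtColor(cv2.imread(f"pics/{f}.png"),6).astype(np.float32)
print(g("s15")[y+8:y+18,x+10:x+34].astype(int))
p=(proj(c,[560,-60,60])[0]-[30,20]).astype(int); sl=np.s_[p[1]:p[1]+40,p[0]:p[0]+50]
print("mould shift px s10->s15",cv2.phaseCorrelate(np.ascontiguousarray(g("s10")[sl]),np.ascontiguousarray(g("s15")[sl])))
for n,P in dict(fig=[472,23,40],jar=[600,300,45],cap=[460,181,25],blue=[446,-126,20],can=[595,-360,60]).items():
    q=(proj(c,P)[0]-16).astype(int); t=np.s_[q[1]:q[1]+32,q[0]:q[0]+32]; print(n,cv2.phaseCorrelate(np.ascontiguousarray(g("s0")[t]),np.ascontiguousarray(g("s15")[t])))
s=arm.read_state(); print(s["clock"],s["contact_force"].round(1))
```

```text
[[ 74  87 104 116 121 125 134 123 107 107 103 101  98  98 117 135 132 134
  131 144 158 142 117 102]
 [ 60  61  74  78  81  96 113 117 121 131 135 133 127 124 128 129 132 130
  131 146 160 157 142 128]
 [ 35  44  57  55  64  70  72  79  88 107 116 125 127 133 135 133 130 132
  129 143 155 157 157 159]
 [ 30  26  29  30  46  49  53  62  65  77  90 100 111 117 118 124 131 132
  139 150 155 156 153 159]
 [ 48  40  25  23  26  20  28  45  50  67  89  99  93  86  86 103 117 117
  131 147 154 158 156 157]
 [ 84  69  39  27  25  24  29  23  23  46  73  85  83  78  78  91  97  96
   99 106 125 137 144 152]
 [110  89  57  46  44  40  37  33  27  42  51  57  72  84  77  77  91  96
   84  63  73  84 106 123]
 [109  89  66  64  58  59  56  46  54  64  66  64  80 102  88  61  65  76
   71  66  62  63  71  73]
 [103  96  82  73  64  62  61  62  68  78  75  70  83 107 106  92  74  70
   77  75  62  42  54  59]
 [103 104 107  89  58  60  60  63  69  91  97  87  94 104 113 123 111 103
  108  98  70  21  23  28]]
mould shift px s10->s15 ((-0.6856413136448651, -0.04961329269865544), 0.3783770439624786)
fig ((1.4287883348063595, -2.1603278824013366), 0.13925641681998968)
jar ((-0.10281141549075201, -0.051692150448605645), 0.9762993236072361)
cap ((-0.05293483702678259, 0.14164774827011684), 0.9093393879011273)
blue ((0.29015020818628834, 0.130041375222671), 0.797560777515173)
can ((0.11657348230030529, -0.03830273209197799), 0.8392574228346348)
20.5 [-9.7 -2.  18.1]
```

```bash
python3 -c "
from bench import arm
print(arm.job_done())"
```

```text
the job is handed in; nothing more can be done
None
```

I handed the job in at about 20.5 s of the 58 s: the carriage is in the detent (ball seated between the rollers), and the knob is fully on the spindle and still gripped, holding it on its stop at about 18 N. I didn't see the casting lift directly, and the figurine check was unclear because the picture matched poorly there, though the arm never went near it.

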